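Reseat an instrument module on its locking slides

ROBOT

A 7-joint arm with a two-finger parallel gripper is mounted at the origin on a cart in front of the work surface, level with it; the furniture and walls round the work are solid. World frame = base frame: x ahead of the robot, y to its left, z up, the work surface at z = 0. Lengths are in mm, angles in rad, forces in N, time in s.
With the tool pointing down it reaches from about 350 to 900 mm from the base axis. Payload 7.2 kg.
Tool frame: the origin (TCP) lies midway between the tips of the shut fingers; the grasp point (between the pads) lies 19 mm behind it; z points along the fingers, y is the line along which they close (so a half turn about z gives the same grasp; the last joint's range is limited). The gripper opens to 85 mm and grips with 20 to 120 N. Pads are 22 mm wide; open, the fingers measure 114 mm over their backs; the gripper's body (76 mm by 85 mm) begins 54 mm behind the grasp point. The pads swing forward as they close: fully open they stand 13 mm farther back than shut.
Start: joints at [-1.293, 0.411, -0.013, 1.596, 0.006, 1.134, -0.082], TCP at [211.853, 588.003, 231.297] pointing down, gripper open.
Joint ranges: [-2.95, 2.95], [-0.29, 1.99], [-1.47, 1.44], [0.14, 2.54], [-1.03, 4.17], [0.13, 1.85], [-2.86, 2.86]. Speed limits (rad/s): [2.39, 2.39, 3.01, 3.01, 3.14, 3.14, 3.14].

INTERFACE

Orientations are given as a unit quaternion [x, y, z, w].
In Python, from cell import state, camera, close_job, regions_of gives the robot as it stands.
- The arm moves only by the tool carry_out, never from a script. Its argument "deltas" is a list of rows, each an object of numbers: "x", "y", "z": the shift along the tool's x, y, z in cm; "spin": the turn about the tool's z in degrees. A call has 1 to 12 rows; each row is the pose to reach, as a shift and turn from the pose commanded when the call began, along the tool's axes at that moment; what a row does not reach only later rows make up. A row lasts 1/12 s, in which the tool goes at most 41.7 mm and 7.16 degrees, less where a joint would pass 70% of its speed; a pose out of reach is approached as far as the arm can. A call with a gripper value outside its range is refused whole. "jaw" is the finger opening in cm, from 0 to 8.54, set as the call begins (left out, the last holds). The fingers move at their own pace and stop on an object; the grip force is fixed at half the most. Time passes only in rows, so rows that repeat a pose let the fingers close. It gives the time, the measured TCP pose, the force, the opening and the grip force at its end, in the units of the state.
- state(): the state, without advancing time (a new reading comes with each control period).
- camera(name): name is "side" or "top"; returns a dict with "image" (480x640x3 uint8, red, green, blue), "camera_matrix" (3x3 intrinsics, pixels), "extrinsics" (4x4, takes a point from world to camera coordinates). Camera axes: x right, y down, z forward; pixel columns grow to the right and rows downward; lengths in mm; the calibration is good to about 2 mm. A picture is of the moment at which its call begins. There is no depth.
- close_job(): hands the job in; it is judged then, once.
Trained networks look in a picture, given as the dict that the camera call returned (one of the last four; its "shot" number tells which), for a name from the list of things; names that differ only in an ending like _2 or _b are one class to them, and where a whole thing is asked for, a point or a joint stands for the part that bears it (a point fixed in the world has none). Each returns a list of dicts, best first, with "score" (0 to 1); they miss things now and then, are a little off and sometimes report something else, mostly with a low value. They report only what shows in the picture. A call takes as long as a camera call.
- regions_of(picture, name): "region" (480x640 bool, what is visible of it) and "rect" ([centre column, centre row, width, height] in pixels, round what is visible of it).
The state is a dict: "time": time; "joint_pos": joint angles; "joint_velocities": joint speeds; "effort": joint torques, N m; "eef_pos": TCP position; "eef_rot": TCP orientation; "force": force on the tool from outside, world axes, zero at the start; "wrist_torque": the same for the moment, N m; "width": finger opening in mm; "grip_force": force on a finger pad.
Only numpy, scipy, OpenCV 4.12 (cv2) and the standard library are available. Lean on these libraries where they do the work, as an engineer would, in place of code of your own. Each camera call takes 0.05 s, during which the arm holds its last target. There are 200 camera calls.

TASK

The instrument module with the louvred (slotted) roof has a poor contact at its back and must be reseated. Pull its chassis out of the case by the bow handle until the slides lock, take your hand off the handle so that it stands out by itself, then press the release key on top of its case until the chassis has run fully home. Leave the plain-roofed module beside it shut.

Things in the scene. Friction and masses are not known exactly. Their poses are not given: they have to be found in the camera images.
- louvred_handle (a point): Centre of the handle bar of the module to reseat: grey case 96 wide, 140 deep, 90 high, dark slots across its roof, three round sockets low on its front. Dark level bar, 10 in diameter, 76 long between legs, 62 above the table; the 43 mm gap between bar and front panel is open above and below. x points into the case (it pulls out along -x), y along the bar, z up. Moves with the chassis.
- louvred_key_top (a point): Middle of the top of that module's release key: grey block 20 (x) by 30 (y), standing 10 above the roof, 100 above the table, on the case's middle line, 25 behind its front edge and 77 behind the handle bar at home. Fixed in the case, not the chassis. Goes 8 down against a spring (1.5 N at first, 4.5 N fully down) and comes up when let go. Axes as the handle's.
- louvred_slide (a joint): How far that module's chassis is out, m: 0 is home, where it starts. A spring (4 to 5 N) and damper draw it in; a pull takes 5 to 15 N. The catch snaps in past 0.082; end stop 0.090; let go, it then stands locked at 0.080. Let go earlier, it runs back. Key fully down frees it and it runs home by itself in 1 to 2 s; hold the key until it is well on its way.
- plain_slide (a joint): The same for the bystander beside it: a module of the same size with the same handle and key, but a smooth roof and a flat dark window in its front panel. 0 is fully home, and there it must stay.

How it is judged (in metres and radians):
On the way:
1. the louvred module's chassis stands locked out, with the hand off its handle (value of joint louvred_slide between 0.075 and 0.085 m and distance between the grasp point and louvred_handle above 0.05 m), for 0.3 s.
At the end, for the whole second after the job is handed in: After it has stood locked out, the louvred module's chassis is fully home again (within 5 mm), and the plain module is shut (within 5 mm) (value of joint each of louvred_slide, plain_slide below 0.005 m); the robot touches nothing.
It fails at once if the plain module is pulled out by more than 15 mm (value of joint plain_slide above 0.015 m).
It also fails if it takes over 40 s, if anything falls off the work surface, if the arm or the gripper's body presses on something with over 40 N, if the wrist force passes 120 N, or if a joint passes its speed limit or range.

## Working session

There is one attempt and no reset: what is moved stays moved. The work goes in short steps, Python scripts to look and compute and a tool call to move; the robot and the scene stay as the last step left them, time stands still between calls to the robot, and variables do not carry over. Pictures are saved under pics/ and viewed, at most 10 in all, crops included, and the job is handed in when it is done.

Besides the shell and the picture viewer there is one more tool, called after "Call:" as name([rows], argument=value, ...), one row to a line, values as JSON. carry_out: Moves the arm, as the interface text tells. Its arguments: {"type":"object","properties":{"deltas":{"type":"array"},"jaw":{"type":"number"}},"required":["deltas"]}

```bash
ls; mkdir -p pics; cat > h.py <<'E'
import numpy as np, cv2
from cell import state, camera, close_job, regions_of
def save(p,n): cv2.imwrite('pics/'+n, p['image'][:,:,::-1])
def at_z(p,u,v,z):
    K,E=np.array(p['camera_matrix']),np.array(p['extrinsics'])
    R,t=E[:3,:3],E[:3,3]; c=-R.T@t; d=R.T@np.linalg.inv(K)@[u,v,1]
    return c+d*(z-c[2])/d[2]
def proj(p,X):
    E=np.array(p['extrinsics']); q=np.array(p['camera_matrix'])@(E[:3,:3]@X+E[:3,3]); return q[:2]/q[2]
E
python3 - <<'E'
from h import *
s=state(); print({k:np.round(v,3) for k,v in s.items() if k in('time','eef_pos','eef_rot','force','width')})
for c in('top','side'):
    p=camera(c); save(p,c+'0.png')
    for n in('louvred_handle','louvred_key_top','louvred_slide','plain_slide'):
        for r in regions_of(p,n)[:2]: print(c,n,round(r['score'],2),np.round(r['rect'],1))
E
```

```text
pics
{'time': np.float64(0.0), 'eef_pos': array([211.684, 587.511, 230.453]), 'eef_rot': array([ 0.172,  0.985, -0.001, -0.   ]), 'force': array([-0.024, -0.081,  0.182]), 'width': np.float64(85.459)}
top louvred_handle 0.67 [255.1 256.5  53.   56.3]
top louvred_key_top 0.52 [272.  236.2  22.4  14.8]
top louvred_slide 0.82 [255.7 255.2  51.8  57.8]
top plain_slide 0.85 [380.4 264.2  55.8  54.9]
side louvred_handle 0.55 [272.  232.6  28.3  14.9]
side louvred_key_top 0.38 [303.4 216.3  11.5   7.6]
side louvred_slide 0.74 [276.1 241.3  28.   46. ]
```

View pics/top0.png

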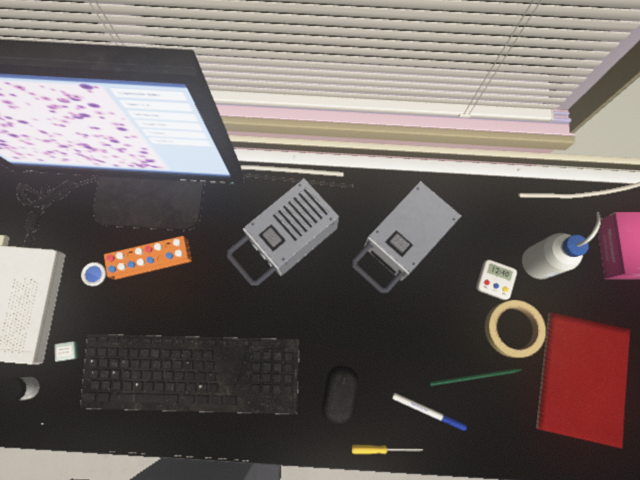

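View pics/side0.png

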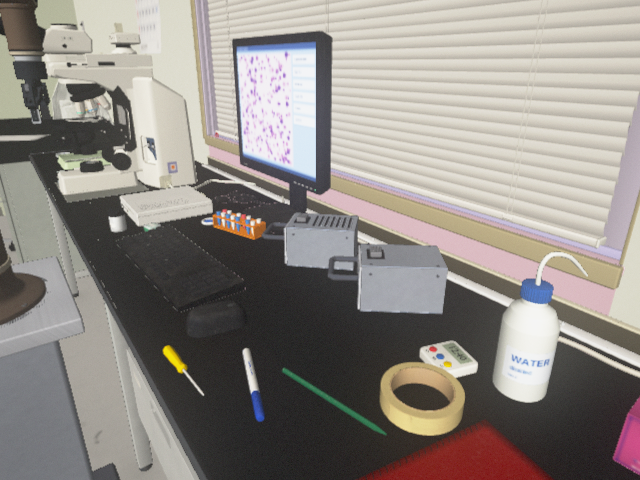

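The top view shows the louvred module on the left (roof ~(292,225), key ~(272,237), handle bar ~(243,266)) and the plain one on the right (key ~(400,243)). I'll zoom in to get the corners.

```bash
python3 - <<'E'
from h import *
p=camera('top'); im=p['image'][170:300,215:475,::-1]
cv2.imwrite('pics/crop.png',cv2.resize(im,None,fx=3,fy=3,interpolation=cv2.INTER_CUBIC))
k=at_z(p,272,237,100); print('key',k,'cam',-np.array(p['extrinsics'])[:3,:3].T@np.array(p['extrinsics'])[:3,3])
for uv in[(243,266),(232,252),(256,282)]: print(uv,at_z(p,*uv,62))
for uv in[(305,181),(338,215),(243,236),(280,272)]: print(uv,at_z(p,*uv,90))
E
```

```text
key [ 584.46281895 -179.75465439  100.        ] cam [ 393.0660851  -270.64200477  923.32605638]
(243, 266) [ 536.8560906  -128.13628405   62.        ]
(232, 252) [ 561.14502361 -105.85063509   62.        ]
(256, 282) [ 509.54340867 -153.99935959   62.        ]
(305, 181) [ 694.29254576 -229.58779617   90.        ]
(338, 215) [ 634.0821319  -292.48111858   90.        ]
(243, 236) [ 585.46945748 -127.57970413   90.        ]
(280, 272) [ 525.61069702 -197.62205216   90.        ]
```

View pics/crop.png

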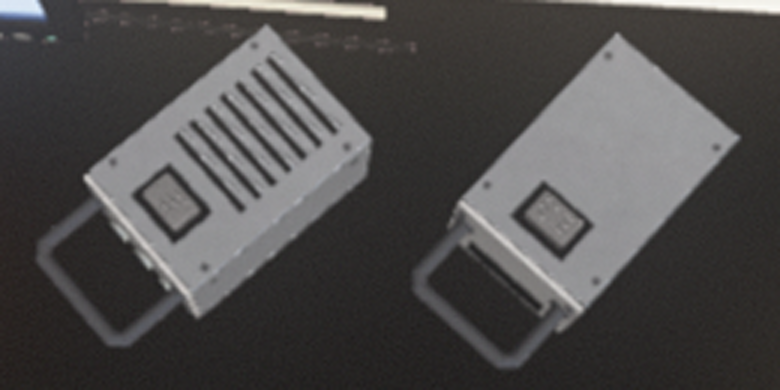

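Crop pixels for the louvred module: roof corners (87,178), (266,27), (371,138), (195,305); key (172,203); bar centre ~(79,298). I'll fit the pose with the known sizes.

```bash
cat > fit.py <<'E'
from h import *
from scipy.optimize import least_squares
from scipy.spatial.transform import Rotation as Ro
p=camera('top')
M=np.array([[52,48,90],[192,48,90],[192,-48,90],[52,-48,90],[77,0,100],[0,0,62]],float)
def fit(c):
    uv=np.array(c)/3+[215,170]
    W=lambda q:M@Ro.from_euler('z',q[2]).as_matrix().T+[q[0],q[1],0]
    r=least_squares(lambda q:np.concatenate([proj(p,X)-u for X,u in zip(W(q),uv)]),[540,-130,-.8],x_scale=[1,1,.01])
    print('handle',np.round(r.x[:2],1),'yaw deg',np.round(np.degrees(r.x[2]),2),'res px',np.round(r.fun,1),'key',W(r.x)[4].round(1)); return r.x
L=fit([(87,178),(266,27),(371,138),(195,305),(172,203),(79,298)])
P=fit([(460,203),(616,34),(739,138),(577,310),(552,219),(464,321)])
s=state(); R=Ro.from_quat(s['eef_rot']); print(R.as_matrix().round(3)); print(s['eef_pos'],s['joint_pos'])
E
python3 fit.py
```

```text
handle [ 527.5 -126.1] yaw deg -44.54 res px [ 0.1 -0.3 -0.2 -0.   0.6  0.9 -0.3 -2.7 -0.3  0.5  0.   1.7] key [ 582.4 -180.1  100. ]
handle [ 528.1 -351.6] yaw deg -39.76 res px [ 0.1 -1.6 -0.3  0.  -0.2  0.4  2.4 -0.2  0.2 -0.  -2.3  1.4] key [ 587.3 -400.8  100. ]
[[-0.941  0.339  0.   ]
 [ 0.339  0.941  0.   ]
 [-0.     0.    -1.   ]]
[211.86371837 587.99914707 231.29598499] [-1.29319664  0.41110548 -0.0126926   1.59619543  0.00561572  1.13430681
 -0.08218221]
```

Call:
carry_out([
  {"x": -2.25,"y": -2.35,"spin": 4.8},
  {"x": -4.5,"y": -4.7,"spin": 9.6},
  {"x": -6.75,"y": -7.05,"spin": 14.4},
  {"x": -9,"y": -9.4,"spin": 19.2},
  {"x": -11.25,"y": -11.75,"spin": 24},
  {"x": -13.5,"y": -14.1,"spin": 28.8},
  {"x": -15.75,"y": -16.45,"spin": 33.6},
  {"x": -18,"y": -18.8,"spin": 38.4},
  {"x": -20.25,"y": -21.15,"spin": 43.2},
  {"x": -22.5,"y": -23.5,"spin": 48},
  {"x": -24.75,"y": -25.85,"spin": 52.8},
  {"x": -27,"y": -28.2,"spin": 57.6},
], jaw=4)

```text
invalid input at $.deltas[0]: expected keys x, y, z, spin
```

```bash
cat > go.py <<'E'
# go.py X Y Z yaw(tool y axis, deg): shift from the present pose in tool axes, cm / deg
from h import *
import sys
from scipy.spatial.transform import Rotation as Ro
x,y,z,yaw=map(float,sys.argv[1:5]); s=state(); R=Ro.from_quat(s['eef_rot']).as_matrix()
a=np.degrees(np.arctan2(R[1,1],R[0,1]))
print('at',s['eef_pos'].round(1),'yaw',a.round(1),'F',s['force'].round(1),'q',s['joint_pos'].round(2),'t',round(float(s['time']),2),'w',round(float(s['width']),1))
print('shift cm',(R.T@(np.array([x,y,z])-s['eef_pos'])/10).round(2),'spin',round(float((a-yaw+180)%360-180),1))
E
python3 go.py 527.5 -126.1 231 -44.5
```

```text
at [211.9 588.  231.3] yaw 70.2 F [ 0.  -0.3  0.9] q [-1.29  0.41 -0.01  1.6   0.01  1.13 -0.08] t 0.6 w 85.2
shift cm [-5.390e+01 -5.649e+01  3.000e-02] spin 114.7
```

Call:
carry_out([
  {"x": -2.25,"y": -2.35,"z": 0,"spin": 4.8},
  {"x": -4.5,"y": -4.7,"z": 0,"spin": 9.6},
  {"x": -6.75,"y": -7.05,"z": 0,"spin": 14.4},
  {"x": -9,"y": -9.4,"z": 0,"spin": 19.2},
  {"x": -11.25,"y": -11.75,"z": 0,"spin": 24},
  {"x": -13.5,"y": -14.1,"z": 0,"spin": 28.8},
  {"x": -15.75,"y": -16.45,"z": 0,"spin": 33.6},
  {"x": -18,"y": -18.8,"z": 0,"spin": 38.4},
  {"x": -20.25,"y": -21.15,"z": 0,"spin": 43.2},
  {"x": -22.5,"y": -23.5,"z": 0,"spin": 48},
  {"x": -24.75,"y": -25.85,"z": 0,"spin": 52.8},
  {"x": -27,"y": -28.2,"z": 0,"spin": 57.6},
], jaw=4)

```text
time: 1.6
eef_pos: [370.7, 229.8, 231.6]
eef_rot: [0.627, 0.779, 0.001, -0.0]
force: [0.2, 0.3, -0.9]
width: 40.4
grip_force: 0.0
```

```bash
python3 go.py 527.5 -126.1 200 -44.5
```

```text
at [370.7 229.8 231.6] yaw 12.4 F [ 0.2  0.3 -0.9] q [-0.96  0.07  0.32  2.04 -0.03  1.03 -0.42] t 1.6 w 40.4
shift cm [-38.12   7.69   3.14] spin 56.9
```

Call:
carry_out([
  {"x": -3.2,"y": 0.65,"z": 0,"spin": 4.8},
  {"x": -6.4,"y": 1.3,"z": 0,"spin": 9.5},
  {"x": -9.6,"y": 1.95,"z": 0,"spin": 14.3},
  {"x": -12.8,"y": 2.6,"z": 0,"spin": 19},
  {"x": -16,"y": 3.2,"z": 0,"spin": 23.8},
  {"x": -19.1,"y": 3.85,"z": 0,"spin": 28.5},
  {"x": -22.3,"y": 4.5,"z": 0,"spin": 33.2},
  {"x": -25.5,"y": 5.1,"z": 0,"spin": 38},
  {"x": -28.7,"y": 5.8,"z": 0,"spin": 42.7},
  {"x": -31.9,"y": 6.4,"z": 1,"spin": 47.5},
  {"x": -35,"y": 7.05,"z": 2,"spin": 52.2},
  {"x": -38.1,"y": 7.7,"z": 3,"spin": 56.9},
])

```text
time: 2.6
eef_pos: [529.2, -125.3, 201.3]
eef_rot: [0.922, 0.387, 0.001, 0.0]
force: [0.3, 0.8, -0.4]
width: 39.7
grip_force: 0.0
```

```bash
python3 go.py 527.5 -126.1 45 -44.5; python3 - <<'E'
from h import *
p=camera('top'); save(p,'t1.png')
im=p['image'][170:320,195:395,::-1]; cv2.imwrite('pics/t1.png',cv2.resize(im,None,fx=4,fy=4))
E
```

```text
at [ 529.2 -125.3  201.3] yaw -44.5 F [ 0.3  0.8 -0.4] q [-0.41  0.35  0.71  1.87 -0.27  1.02 -0.37] t 2.6 w 39.7
shift cm [-0.19 -0.08 15.63] spin -0.0
```

View pics/t1.png

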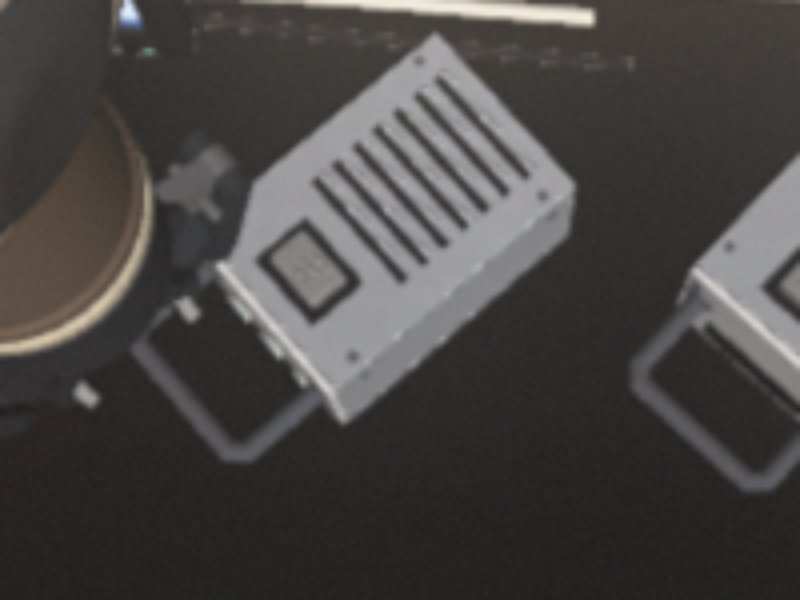

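Fingertips show at crop (190,308) and (85,392), on the handle's line and straddling its bar direction. Descending to just above the bar.

Call:
carry_out([
  {"x": -0.1,"y": 0,"z": 2,"spin": 0},
  {"x": -0.2,"y": -0.1,"z": 4,"spin": 0},
  {"x": -0.2,"y": -0.1,"z": 6,"spin": 0},
  {"x": -0.2,"y": -0.1,"z": 8,"spin": 0},
  {"x": -0.2,"y": -0.1,"z": 10,"spin": 0},
  {"x": -0.2,"y": -0.1,"z": 11.5,"spin": 0},
  {"x": -0.2,"y": -0.1,"z": 12.2,"spin": 0},
])

```text
time: 3.23
eef_pos: [525.4, -124.2, 77.4]
eef_rot: [0.922, 0.388, -0.001, -0.001]
force: [-0.5, -0.7, 0.8]
width: 40.0
grip_force: 0.0
```

```bash
python3 go.py 527.5 -126.1 45 -44.5; python3 - <<'E'
from h import *
for c,(r0,c0,h,w) in {'top':(190,195,150,200),'side':(190,230,105,140)}.items():
    p=camera(c); im=p['image'][r0:r0+h,c0:c0+w,::-1]
    a=cv2.resize(im,(400,300)); 
    s=state()['eef_pos']; b=[proj(p,s+np.array([0,0,dz])) for dz in(0,6)]; print(c,[((np.array(q)-[c0,r0])*400/w).round() for q in b])
    M=a if c=='top' else np.hstack([M,a])
cv2.imwrite('pics/t2.png',M)
E
```

```text
at [ 525.4 -124.2   77.4] yaw -44.3 F [-0.5 -0.7  0.8] q [-0.32  0.52  0.61  1.98 -0.42  0.77 -0.24] t 3.23 w 40.0
shift cm [0.01 0.29 3.24] spin 0.2
top [array([ 88., 162.]), array([ 87., 161.])]
side [array([99., 96.]), array([99., 88.])]
```

View pics/t2.png

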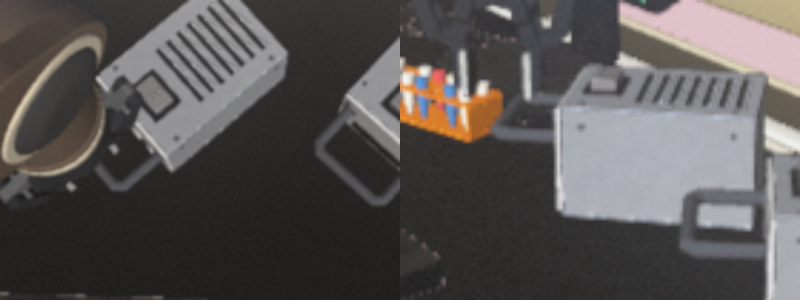

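The tips straddle the bar in both views (top: (114,149) and (71,187), bar centre ~(93,172)). Lower the rest, then cage the bar.

Call:
carry_out([
  {"x": 0,"y": 0.1,"z": 0.8,"spin": 0.2},
  {"x": 0,"y": 0.1,"z": 1.6,"spin": 0.2},
  {"x": 0,"y": 0.1,"z": 2.4,"spin": 0.2},
  {"x": 0,"y": 0.1,"z": 3.2,"spin": 0.2},
  {"x": 0,"y": 0.1,"z": 3.2,"spin": 0.2},
])

```text
time: 3.75
eef_pos: [526.2, -125.0, 45.8]
eef_rot: [0.922, 0.387, -0.001, -0.001]
force: [-0.4, 0.1, -0.1]
width: 40.1
grip_force: 0.0
```

Call:
carry_out([
  {"x": 0,"y": 0,"z": 0,"spin": 0},
  {"x": 0,"y": 0,"z": 0,"spin": 0},
  {"x": 0,"y": 0,"z": 0,"spin": 0},
  {"x": 0,"y": 0,"z": 0,"spin": 0},
  {"x": 0,"y": 0,"z": 0,"spin": 0},
], jaw=1.6)

```text
time: 4.17
eef_pos: [527.3, -125.3, 47.6]
eef_rot: [0.922, 0.387, 0.0, 0.0]
force: [-0.6, 0.6, 0.4]
width: 15.9
grip_force: 0.0
```

Call:
carry_out([
  {"x": 0,"y": -0.8,"z": 0,"spin": 0},
  {"x": 0,"y": -1.6,"z": 0,"spin": 0},
  {"x": 0,"y": -2.4,"z": 0,"spin": 0},
  {"x": 0,"y": -3.2,"z": 0,"spin": 0},
  {"x": 0,"y": -4,"z": 0,"spin": 0},
  {"x": 0,"y": -4.8,"z": 0,"spin": 0},
  {"x": 0,"y": -5.6,"z": 0,"spin": 0},
  {"x": 0,"y": -6.4,"z": 0,"spin": 0},
  {"x": 0,"y": -7.2,"z": 0,"spin": 0},
  {"x": 0,"y": -7.9,"z": 0,"spin": 0},
  {"x": 0,"y": -8.5,"z": 0,"spin": 0},
  {"x": 0,"y": -8.9,"z": 0,"spin": 0},
])

```text
time: 5.17
eef_pos: [466.0, -63.7, 48.2]
eef_rot: [0.922, 0.386, 0.002, 0.002]
force: [5.9, -3.7, -1.0]
width: 16.1
grip_force: 3.3
```

Call:
carry_out([
  {"x": 0,"y": 0,"z": 0,"spin": 0},
  {"x": 0,"y": 0,"z": 0,"spin": 0},
])

```text
time: 5.33
eef_pos: [465.3, -63.1, 48.1]
eef_rot: [0.922, 0.387, 0.002, 0.001]
force: [4.7, -1.7, 3.2]
width: 16.0
grip_force: 2.2
```

Call:
carry_out([
  {"x": 0,"y": -0.15,"z": 0,"spin": 0},
  {"x": 0,"y": -0.3,"z": 0,"spin": 0},
  {"x": 0,"y": -0.3,"z": 0,"spin": 0},
])

```text
time: 5.58
eef_pos: [463.2, -61.2, 47.9]
eef_rot: [0.922, 0.387, 0.001, 0.001]
force: [4.7, -1.8, 1.8]
width: 15.9
grip_force: 2.4
```

Call:
carry_out([
  {"x": 0,"y": -0.15,"z": 0,"spin": 0},
  {"x": 0,"y": -0.3,"z": 0,"spin": 0},
  {"x": 0,"y": -0.3,"z": 0,"spin": 0},
])

```text
time: 5.83
eef_pos: [462.9, -60.9, 48.1]
eef_rot: [0.922, 0.386, 0.003, 0.003]
force: [10.9, -7.2, -4.8]
width: 16.4
grip_force: 6.5
```

Call:
carry_out([
  {"x": 0,"y": 0.3,"z": 0,"spin": 0},
  {"x": 0,"y": 0.6,"z": 0,"spin": 0},
  {"x": 0,"y": 0.9,"z": 0,"spin": 0},
  {"x": 0,"y": 0.9,"z": 0,"spin": 0},
  {"x": 0,"y": 0.9,"z": 0,"spin": 0},
], jaw=4)

```text
time: 6.25
eef_pos: [465.1, -64.9, 47.0]
eef_rot: [0.922, 0.387, -0.001, -0.0]
force: [-1.4, 0.4, -0.2]
width: 40.1
grip_force: 0.0
```

Call:
carry_out([
  {"x": 0,"y": 0,"z": -2,"spin": 0},
  {"x": 0,"y": 0,"z": -4,"spin": 0},
  {"x": 0,"y": 0,"z": -6,"spin": 0},
  {"x": 0,"y": 0,"z": -8,"spin": 0},
  {"x": 0,"y": 0,"z": -10,"spin": 0},
  {"x": 0,"y": 0,"z": -11,"spin": 0},
  {"x": 0,"y": 0,"z": -11,"spin": 0},
  {"x": 0,"y": 0,"z": -11,"spin": 0},
], jaw=0)

```text
time: 6.92
eef_pos: [465.6, -64.5, 157.0]
eef_rot: [0.922, 0.387, 0.0, -0.0]
force: [-0.1, -0.6, -0.2]
width: -0.1
grip_force: 0.0
```

```bash
python3 go.py 582.4 -180.1 125 -44.5; python3 - <<'E'
from h import *
p=camera('side'); cv2.imwrite('pics/t3.png',cv2.resize(p['image'][170:290,200:360,::-1],(640,480)))
E
```

```text
at [465.6 -64.5 157. ] yaw -44.5 F [-0.1 -0.6 -0.2] q [-0.58  0.28  0.73  2.08 -0.24  0.87 -0.48] t 6.92 w -0.1
shift cm [-0.07 16.43  3.2 ] spin 0.0
```

View pics/t3.png

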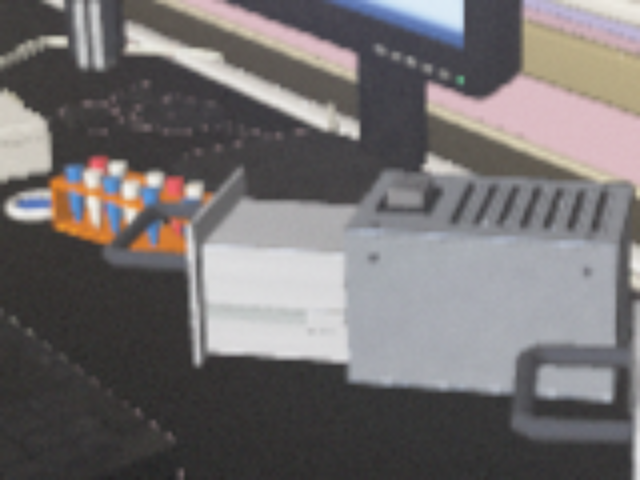

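The chassis stands out by itself with the hand off (front panel at ~(200,280) in the crop, key at (410,190)). Now over the key with shut fingers.

Call:
carry_out([
  {"x": 0,"y": 2.1,"z": 0,"spin": 0},
  {"x": 0,"y": 4.2,"z": 0,"spin": 0},
  {"x": 0,"y": 6.3,"z": 0,"spin": 0},
  {"x": 0,"y": 8.4,"z": 0,"spin": 0},
  {"x": 0,"y": 10.5,"z": 0,"spin": 0},
  {"x": 0,"y": 12.6,"z": 0,"spin": 0},
  {"x": -0.1,"y": 14.7,"z": 0.8,"spin": 0},
  {"x": -0.1,"y": 16.4,"z": 1.8,"spin": 0},
  {"x": -0.1,"y": 16.4,"z": 2.8,"spin": 0},
  {"x": -0.1,"y": 16.4,"z": 3.5,"spin": 0},
  {"x": -0.1,"y": 16.4,"z": 3.5,"spin": 0},
])

```text
time: 7.88
eef_pos: [579.8, -179.8, 119.2]
eef_rot: [0.922, 0.386, -0.002, -0.002]
force: [-0.6, 0.4, -0.2]
width: 0.2
grip_force: 0.0
```

```bash
python3 go.py 582.4 -180.1 91 -44.5; python3 - <<'E'
from h import *
a=[]
for c,(r0,c0) in {'top':(180,220),'side':(180,240)}.items():
    p=camera(c); a.append(cv2.resize(p['image'][r0:r0+90,c0:c0+120,::-1],(400,300)))
    print(c,(np.array(proj(p,state()['eef_pos']))-[c0,r0])*400/120)
cv2.imwrite('pics/t4.png',np.hstack(a))
E
```

```text
at [ 579.8 -179.8  119.2] yaw -44.5 F [-0.6  0.4 -0.2] q [-0.24  0.57  0.66  1.78 -0.42  0.94 -0.18] t 7.88 w 0.2
shift cm [0.16 0.22 2.82] spin -0.0
top [169.02210836 188.40510925]
side [200.45571015  87.26030836]
```

View pics/t4.png

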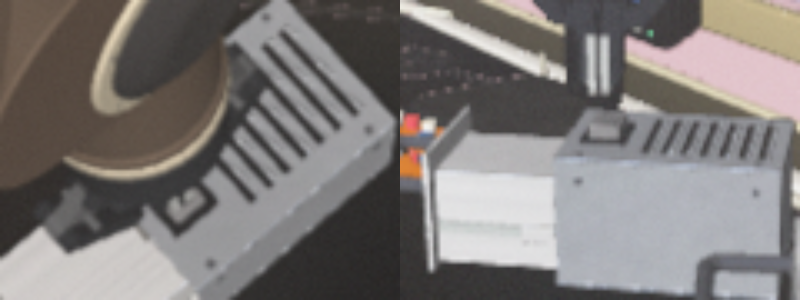

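The fingertips (side crop ~(598,100)) stand over the key (~(605,128)). Press down and hold.

Call:
carry_out([
  {"x": 0.1,"y": 0.2,"z": 0.8,"spin": 0},
  {"x": 0.1,"y": 0.2,"z": 1.5,"spin": 0},
  {"x": 0.1,"y": 0.2,"z": 2.0,"spin": 0},
  {"x": 0.1,"y": 0.2,"z": 2.4,"spin": 0},
  {"x": 0.1,"y": 0.2,"z": 2.7,"spin": 0},
  {"x": 0.1,"y": 0.2,"z": 2.7,"spin": 0},
])

```text
time: 8.48
eef_pos: [584.1, -181.0, 94.9]
eef_rot: [0.922, 0.387, -0.0, -0.0]
force: [-0.6, 2.0, 2.0]
width: 0.5
grip_force: 1.3
```

Call:
carry_out([
  {"x": 0,"y": 0,"z": 0.1,"spin": 0},
  {"x": 0,"y": 0,"z": 0.2,"spin": 0},
  {"x": 0,"y": 0,"z": 0.2,"spin": 0},
  {"x": 0,"y": 0,"z": 0.2,"spin": 0},
])

```text
time: 8.82
eef_pos: [584.1, -181.1, 93.4]
eef_rot: [0.922, 0.387, 0.0, -0.0]
force: [-1.2, 2.7, 4.3]
width: 0.1
grip_force: 1.9
```

```bash
python3 - <<'E'
from h import *
p=camera('side'); cv2.imwrite('pics/t5.png',cv2.resize(p['image'][180:270,240:360,::-1],(400,300)))
E
```

```text
(no output)
```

View pics/t5.png

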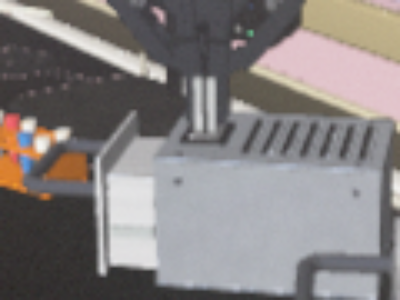

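The key is down and the chassis is already running in (panel at x≈105, was ≈30). Hold until it's home, then lift.

Call:
carry_out([
  {"x": 0,"y": 0,"z": 0.1,"spin": 0},
  {"x": 0,"y": 0,"z": 0.1,"spin": 0},
  {"x": 0,"y": 0,"z": 0.1,"spin": 0},
  {"x": 0,"y": 0,"z": 0.1,"spin": 0},
  {"x": 0,"y": 0,"z": 0.1,"spin": 0},
  {"x": 0,"y": 0,"z": 0.1,"spin": 0},
  {"x": 0,"y": 0,"z": 0.1,"spin": 0},
  {"x": 0,"y": 0,"z": 0.1,"spin": 0},
  {"x": 0,"y": 0,"z": 0.1,"spin": 0},
  {"x": 0,"y": 0,"z": 0.1,"spin": 0},
  {"x": 0,"y": 0,"z": 0.1,"spin": 0},
  {"x": 0,"y": 0,"z": 0.1,"spin": 0},
])

```text
time: 9.87
eef_pos: [584.2, -181.3, 92.3]
eef_rot: [0.922, 0.387, 0.0, -0.0]
force: [-2.0, 2.3, 4.3]
width: 0.0
grip_force: 2.1
```

Call:
carry_out([
  {"x": 0,"y": 0,"z": 0,"spin": 0},
  {"x": 0,"y": 0,"z": 0,"spin": 0},
  {"x": 0,"y": 0,"z": 0,"spin": 0},
  {"x": 0,"y": 0,"z": 0,"spin": 0},
  {"x": 0,"y": 0,"z": 0,"spin": 0},
  {"x": 0,"y": 0,"z": 0,"spin": 0},
  {"x": 0,"y": 0,"z": 0,"spin": 0},
  {"x": 0,"y": 0,"z": 0,"spin": 0},
  {"x": 0,"y": 0,"z": 0,"spin": 0},
  {"x": 0,"y": 0,"z": 0,"spin": 0},
  {"x": 0,"y": 0,"z": 0,"spin": 0},
  {"x": 0,"y": 0,"z": 0,"spin": 0},
])

```text
time: 10.87
eef_pos: [584.2, -181.4, 92.3]
eef_rot: [0.922, 0.387, 0.0, 0.0]
force: [-0.4, 3.0, 3.1]
width: -0.1
grip_force: 2.1
```

Call:
carry_out([
  {"x": 0,"y": 0,"z": -1,"spin": 0},
  {"x": 0,"y": 0,"z": -2.5,"spin": 0},
  {"x": 0,"y": 0,"z": -4.5,"spin": 0},
  {"x": 0,"y": -1,"z": -6.5,"spin": 0},
  {"x": 0,"y": -3,"z": -8,"spin": 0},
  {"x": 0,"y": -5,"z": -9,"spin": 0},
  {"x": 0,"y": -7,"z": -10,"spin": 0},
  {"x": 0,"y": -9,"z": -10,"spin": 0},
  {"x": 0,"y": -11,"z": -10,"spin": 0},
  {"x": 0,"y": -13,"z": -10,"spin": 0},
  {"x": 0,"y": -14,"z": -10,"spin": 0},
  {"x": 0,"y": -14,"z": -10,"spin": 0},
])

```text
time: 11.87
eef_pos: [483.0, -82.4, 192.4]
eef_rot: [0.922, 0.387, -0.0, -0.001]
force: [-0.2, -0.4, 0.5]
width: -0.2
grip_force: 0.0
```

```bash
python3 - <<'E'
from h import *
a=[]
for c,(r0,c0) in {'top':(160,200),'side':(180,240)}.items():
    p=camera(c); a.append(cv2.resize(p['image'][r0:r0+150,c0:c0+200,::-1],(400,300)))
cv2.imwrite('pics/t6.png',np.hstack(a)); print(state()['force'])
E
```

```text
[ 0.04530515 -0.40602333 -0.01406652]
```

View pics/t6.png

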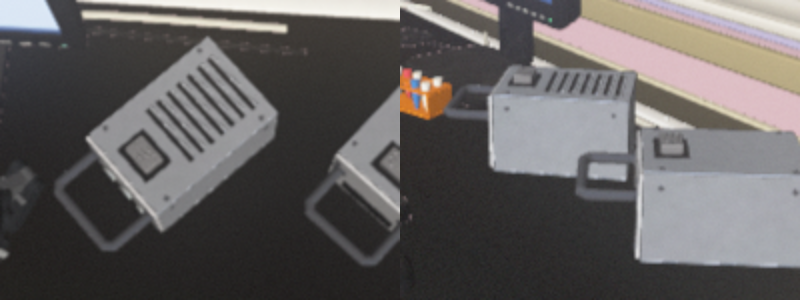

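The louvred chassis is home: the handle corner is at (228.5,253.5), against (228.3,253.3) at the start. The plain module is shut and the arm is clear of everything.

```bash
python3 -c "from cell import close_job; print(close_job())"
```

```text
the job is handed in; nothing more can be done
None
```

I pulled the louvred module out until it locked, let go so it stood by itself, then pressed its key until it ran home; the plain module stayed shut, and I handed the job in at about 12 s (no verdict returned).

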